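# Feed loose bottle caps through the counting gate

### The arm

A 6-joint arm with a two-finger parallel gripper is mounted at the origin on the work surface. World frame = base frame: x ahead of the robot, y to its left, z up, the work surface at z = 0. Lengths are in m, angles in rad, forces in N, time in s.
With the tool pointing down it reaches from about 0.35 to 0.775 m from the base axis. Payload 7.3 kg.
Tool frame: the origin (TCP) lies at the centre of the arm's flange, where the gripper is bolted on; the fingertips stand 178 mm ahead of it and the grasp point (between the pads) lies 159 mm ahead of it (tip_extent is the distance from the TCP to the fingertips, in m); z points along the fingers, y is the line along which they close (so a half turn about z gives the same grasp; the last joint's range is limited). The gripper opens to 92 mm and grips with 3 to 60 N. Pads are 19 mm wide; open, the fingers measure 130 mm over their backs; the gripper's body (75 mm by 190 mm) begins 47 mm behind the grasp point.
Start: joints at [-0.146, 0.342, 1.524, -0, 1.275, -0.146], TCP at [0.525, 0, 0.405] pointing down, gripper open.
Joint ranges: [-2.53, 2.53], [-0.77, 2.02], [0.04, 2.7], [-1, 4.14], [0.28, 2.66], [-3.11, 3.11]. Speed limits (rad/s): [2.57, 2.57, 3.14, 3.14, 3.14, 3.14].

### API

Orientations are given as [roll, pitch, yaw] about the fixed x, y, z axes, in that order (R = Rz(yaw) Ry(pitch) Rx(roll)).
In Python, from cell import * gives the robot as it stands.
- The arm moves only by the tool arm_command, never from a script. Its arguments are lists of equal length, an entry for each row: "xyz": the shift along the world's x, y, z in mm, a list of three; "spin": the turn about the world's z in degrees. In form: {"xyz": [[tx, ty, tz], ...], "spin": [spin, ...]}. A call has 1 to 20 rows; each row shifts and turns the commanded pose from where the row before left it; what a row does not reach is not made up. A row lasts 1/10 s, in which the tool goes at most 50 mm and 8.59 degrees, less where a joint would pass 70% of its speed; a pose out of reach is approached as far as the arm can. A call with a gripper value outside its range is refused whole. "jaw" is the opening, from -1 (shut) to 1 (fully open), set as the call begins (left out, the last holds). The fingers move at their own pace and stop on an object; "squeeze" is the grip in N (left out, the last holds). Time passes only in rows, so rows that do not move let the fingers close. It gives the time, the measured TCP pose, the force, the opening and the grip force at its end, in the units of the state.
- observe(): the state, without advancing time (a new reading comes with each control period).
- read_camera(name): name is "scene" or "side" or "wrist"; returns a dict with "img" (384x512x3 uint8, red, green, blue), "depth" (384x512 float32, m along the optical axis (not along the pixel's ray), 0 where there is no reading), "fx", "fy", "cx", "cy" (pixels), "world_from_camera" (4x4, takes a point from camera to world coordinates). Camera axes: x right, y up, looking along -z (the intrinsics and any distortion apply to the point x, -y, -z); pixel columns grow to the right and rows downward; lengths in m; the calibration is good to about 2 mm. A picture is of the moment at which its call begins.
- hand_in(): hands the job in; it is judged then, once.
The state is a dict: "time": time; "qpos": joint angles; "qvel": joint speeds; "joint_efforts": joint torques, N m; "tool_pos": TCP position; "tool_rot": TCP orientation; "contact_force": force on the tool from outside, world axes, zero at the start; "torque": the same for the moment, N m; "opening": finger opening in m; "grip_force": force on a finger pad.
Only numpy, scipy, OpenCV 4.12 (cv2) and the standard library are available. Lean on these libraries where they do the work, as an engineer would, in place of code of your own. Each camera call takes 0.05 s, during which the arm holds its last target. There are 200 camera calls.

### The job

With the fingertips only, sweep the three blue bottle caps one at a time across the tray and through the narrow gate in its fence, so that each drops into the slot behind. Let each cap drop before another blue cap crosses the yellow line. Do not pick any cap up, and leave the red cap and everything else on the counter where it is.

Things in the scene. Friction and masses are not known exactly. Their poses are not given: they have to be found in the camera images.
- tray: grey raised tray fixed to the counter. Origin on the counter under the tray; z up, x across the tray towards the gate, y to the left when facing the gate. Its flat floor is 85 mm above the origin, x -130 to 94 mm, y -135 to 135 mm, with a mere 3 mm high, 6 mm wide bead along the back and side edges and a fence along the x side
- gate (a point): middle of the gate, at floor level where the floor ends: x 94, y 0, z 85 mm in the tray frame, axes as the tray's. The gate is a 48 mm gap in the aluminium fence (18 mm high above the floor, 8 mm thick, x 90 to 98 mm). On the fence each side of it stands a black sensor block, y 27 to 41 mm, top 28 mm above the floor. A cap tips and drops once its centre is 5 to 15 mm beyond this point
- line (a point): middle of the yellow line painted across the tray floor: x 40, y 0, z 85 mm in the tray frame, 54 mm before the gate point. A cap is past the line when its centre is, until it has dropped
- slot (a point): middle of the slot's bottom: x 130, y 0, z 5 mm in the tray frame. The slot is an open-topped clear box behind the gate, 72 mm long (x 94 to 166 mm), 56 mm wide, its bottom 80 mm below the tray floor, its walls rising 18 mm above the tray floor; it holds all three caps
- cap_a: a blue screw cap, plain plastic disc 38 mm in diameter and 14 mm high, about 14 g, lying flat on the tray floor; origin: its centre, 7 mm above its underside
- cap_b: a blue screw cap, plain plastic disc 38 mm in diameter and 14 mm high, about 14 g, lying flat on the tray floor; origin: its centre, 7 mm above its underside
- cap_c: a blue screw cap, plain plastic disc 38 mm in diameter and 14 mm high, about 14 g, lying flat on the tray floor; origin: its centre, 7 mm above its underside
- cap_red: a red cap, of the same size as the blue ones (38 mm diameter, 14 mm high), lying on the tray among them; to be left. Origin: its centre, 7 mm above its underside
- vial: small amber vial with white lid, 24 mm diameter, 42 mm high, standing on the tray near the fence at the left end (about x 68, y 112 mm in the tray frame); origin: centre of underside
- plug: small white cylindrical plug, 28 mm diameter, 20 mm high, standing on the tray near the fence at the right end (about x 68, y -112 mm); origin: centre of underside
- pump: white pump bottle, 74 mm diameter, 195 mm high, on the counter at the robot's left; origin: centre of underside
- tub: white tub with blue lid, 106 mm diameter, 135 mm high, on the counter at the robot's right; origin: centre of underside
- stapler: red and black stapler, 140 x 34 x 50 mm, lying on the counter at the robot's right; origin: centre of underside
- mug: blue mug, 80 mm diameter, 90 mm high, on the far right of the counter; origin: centre of underside
Not all that is in view belongs to the job. Leave any turquoise look-alike of the cap_c alone. Of the things that look like the mug, the smaller one is meant.

How it is judged:
On the way, in this order (a step that is already met when the one before it is completed fails the run):
1. a first blue cap has dropped into the slot (((x of cap_a in the frame of tray between 0.092 and 0.168 m and y of cap_a in the frame of tray between -0.03 and 0.03 m and z of cap_a in the frame of tray below 0.075 m) or (x of cap_b in the frame of tray between 0.092 and 0.168 m and y of cap_b in the frame of tray between -0.03 and 0.03 m and z of cap_b in the frame of tray below 0.075 m) or (x of cap_c in the frame of tray between 0.092 and 0.168 m and y of cap_c in the frame of tray between -0.03 and 0.03 m and z of cap_c in the frame of tray below 0.075 m))), for 0.1 s.
2. a second blue cap has dropped into the slot ((((x of cap_a in the frame of tray between 0.092 and 0.168 m and y of cap_a in the frame of tray between -0.03 and 0.03 m and z of cap_a in the frame of tray below 0.075 m) and (x of cap_b in the frame of tray between 0.092 and 0.168 m and y of cap_b in the frame of tray between -0.03 and 0.03 m and z of cap_b in the frame of tray below 0.075 m)) or ((x of cap_a in the frame of tray between 0.092 and 0.168 m and y of cap_a in the frame of tray between -0.03 and 0.03 m and z of cap_a in the frame of tray below 0.075 m) and (x of cap_c in the frame of tray between 0.092 and 0.168 m and y of cap_c in the frame of tray between -0.03 and 0.03 m and z of cap_c in the frame of tray below 0.075 m)) or ((x of cap_b in the frame of tray between 0.092 and 0.168 m and y of cap_b in the frame of tray between -0.03 and 0.03 m and z of cap_b in the frame of tray below 0.075 m) and (x of cap_c in the frame of tray between 0.092 and 0.168 m and y of cap_c in the frame of tray between -0.03 and 0.03 m and z of cap_c in the frame of tray below 0.075 m)))), for 0.1 s.
3. the third blue cap has dropped into the slot (x of cap_a in the frame of tray between 0.092 and 0.168 m and y of cap_a in the frame of tray between -0.03 and 0.03 m and z of each of cap_a, cap_b, cap_c in the frame of tray below 0.075 m and x of cap_b in the frame of tray between 0.092 and 0.168 m and y of cap_b in the frame of tray between -0.03 and 0.03 m and x of cap_c in the frame of tray between 0.092 and 0.168 m and y of cap_c in the frame of tray between -0.03 and 0.03 m), for 0.1 s.
At the end, for the whole second after the job is handed in: all three blue caps lie at rest in the slot, their centres below the tray floor by at least 10 mm; the red cap, vial, plug, pump bottle, tub, stapler and mug are within 25 mm of where they began and upright within 0.3 rad (all of step 3 and linear speed of each of cap_a, cap_b, cap_c below 0.02 m/s and distance of each of cap_red, vial, plug, pump, tub, stapler, mug from where it was at the start of the episode below 0.025 m and angle between each of cap_red, vial, plug, pump, tub, stapler, mug's own z axis and vertical below 0.3 rad); the robot touches nothing.
It fails at once if two blue caps are past the yellow line (by their centres) and undropped at once (((x of cap_a in the frame of tray above 0.04 m and z of cap_a in the frame of tray above 0.075 m) and (x of cap_b in the frame of tray above 0.04 m and z of cap_b in the frame of tray above 0.075 m)) or ((x of cap_a in the frame of tray above 0.04 m and z of cap_a in the frame of tray above 0.075 m) and (x of cap_c in the frame of tray above 0.04 m and z of cap_c in the frame of tray above 0.075 m)) or ((x of cap_b in the frame of tray above 0.04 m and z of cap_b in the frame of tray above 0.075 m) and (x of cap_c in the frame of tray above 0.04 m and z of cap_c in the frame of tray above 0.075 m))).
It fails at once if a cap is lifted (its centre more than 13 mm above where it lies on the tray floor) (z of any of cap_a, cap_b, cap_c, cap_red in the frame of tray above 0.105 m).
It fails at once if the red cap or another bystander is moved by more than 25 mm or tipped over (distance of any of cap_red, vial, plug, pump, tub, stapler, mug from where it was at the start of the episode above 0.025 m or angle between any of cap_red, vial, plug, pump, tub, stapler, mug's own z axis and vertical above 0.6 rad).
It also fails if it takes over 61 s, if anything falls off the work surface, if the arm or the gripper's body presses on something with over 40 N, if the wrist force passes 120 N, or if a joint passes its speed limit or range.

## Working session

There is one attempt and no reset: what is moved stays moved. The work goes in short steps, Python scripts to look and compute and a tool call to move; the robot and the scene stay as the last step left them, time stands still between calls to the robot, and variables do not carry over. Pictures are saved under pics/ and viewed, at most 10 in all, crops included, and the job is handed in when it is done.

Besides the shell and the picture viewer there is one more tool, called after ">>>" as name(argument=value, ...), one argument or row to a line, values as JSON. arm_command: Moves the arm, as the interface text tells. Its arguments: {"type":"object","properties":{"xyz":{"type":"array","items":{"type":"array","items":{"type":"number"}}},"spin":{"type":"array","items":{"type":"number"}},"jaw":{"type":"number"},"squeeze":{"type":"number"}},"required":["xyz","spin"]}

```bash
mkdir -p pics; cat > h.py <<'E'
from cell import *
import numpy as np, cv2
def P(c,u,v,z=None):
    K=np.array([[c['fx'],0,c['cx']],[0,c['fy'],c['cy']],[0,0,1]])
    d=np.linalg.inv(K)@[u,v,1]; d=np.array([d[0],-d[1],-1]); T=np.array(c['world_from_camera'])
    if z is None: 
        return T[:3,:3]@(d*float(c['depth'][int(round(v)),int(round(u))]))+T[:3,3]
    w=T[:3,:3]@d; return T[:3,3]+w*(z-T[2,3])/w[2]
E
python3 - <<'E'
from h import *
import pickle
C={n:read_camera(n) for n in ('scene','side','wrist')}
pickle.dump(C,open('c0.pkl','wb'))
for n,c in C.items(): print(n,c.keys(),np.round(c['world_from_camera'],3).tolist(),c['fx'])
cv2.imwrite('pics/a.png',cv2.resize(C['scene']['img'][...,::-1],(800,600)))
cv2.imwrite('pics/b.png',cv2.resize(C['wrist']['img'][...,::-1],(800,600)))
print(observe())
E
```

```text
scene dict_keys(['img', 'depth', 'fx', 'fy', 'cx', 'cy', 'world_from_camera']) [[0.801, -0.436, 0.41, 0.946], [0.598, 0.581, -0.552, -0.726], [0.002, 0.688, 0.726, 0.962], [0.0, 0.0, 0.0, 1.0]] 407.82879251036377
side dict_keys(['img', 'depth', 'fx', 'fy', 'cx', 'cy', 'world_from_camera']) [[-0.987, 0.104, -0.121, 0.333], [-0.158, -0.522, 0.838, 0.902], [0.024, 0.847, 0.532, 0.681], [0.0, 0.0, 0.0, 1.0]] 386.2040676199612
wrist dict_keys(['img', 'depth', 'fx', 'fy', 'cx', 'cy', 'world_from_camera']) [[1.0, -0.002, 0.003, 0.524], [0.001, 0.96, 0.281, 0.077], [-0.003, -0.281, 0.96, 0.385], [0.0, 0.0, 0.0, 1.0]] 289.4227667309408
{'time': 0.15, 'qpos': array([-1.46014951e-01,  3.42572010e-01,  1.52479956e+00, -4.95818390e-06,
        1.27540300e+00, -1.46014658e-01]), 'qvel': array([ 0.00010859, -0.00108684, -0.00301174,  0.00432957, -0.00023834,
       -0.00201442]), 'joint_efforts': array([ 7.52666965e-04, -4.31470585e+01, -2.44352603e+01,  7.18239485e-02,
        5.38185902e-02, -1.32920518e-04]), 'tool_pos': array([5.24900512e-01, 2.83684299e-05, 4.04198957e-01]), 'tool_rot': array([-3.14042263e+00, -1.67272927e-04,  1.57079738e+00]), 'contact_force': array([0.53396669, 0.30585395, 0.54077087]), 'torque': array([0.0145593 , 0.02741236, 0.00146133]), 'grip_force': 0.0, 'opening': 0.0917982103290539}
```

View pics/a.png

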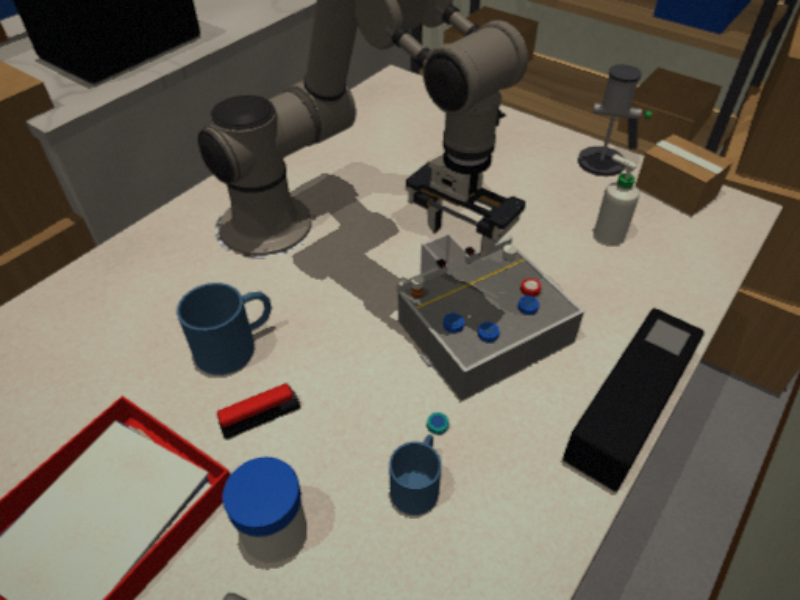

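View pics/b.png

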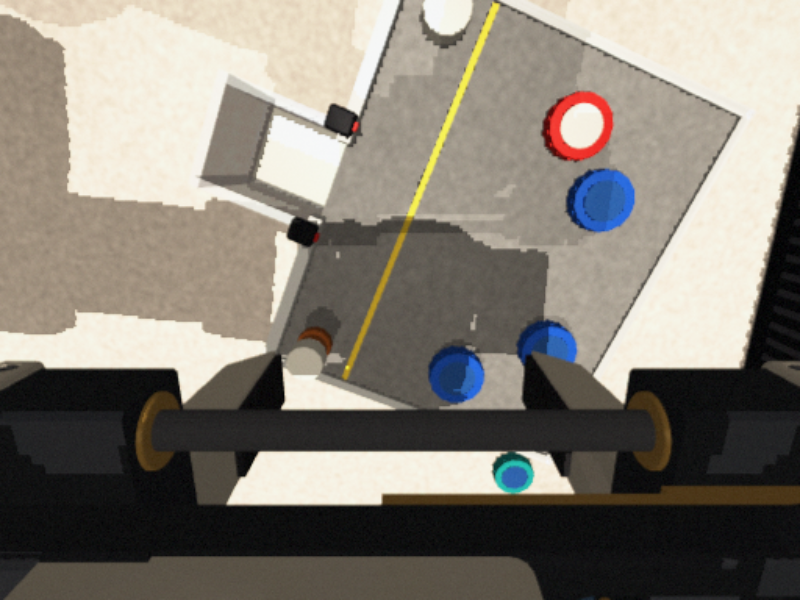

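The wrist view (800x600) shows the blue caps at (602,200), (547,345) and (457,375), and the red cap at (580,125). The yellow line runs (495,5)–(345,375), and the sensor blocks are at (341,120) and (303,232). The turquoise look-alike is on the counter at (513,475) and stays there. Of the two mugs in the scene view, the smaller one at (415,478) is the one meant. Next I'll triangulate.

```bash
python3 - <<'E'
from h import *
import pickle
C=pickle.load(open('c0.pkl','rb'))
for n,c in C.items():
    hsv=cv2.cvtColor(c['img'],cv2.COLOR_RGB2HSV)
    print(n)
    for col,lo,hi in (('blue',(105,150,40),(125,255,255)),('red',(0,160,90),(8,255,255)),('yel',(22,110,60),(32,255,255)),('black',(0,0,0),(180,255,35))):
        if col=='black' : continue
        m=cv2.inRange(hsv,lo,hi)
        k,l,s,ce=cv2.connectedComponentsWithStats(m)
        for i in range(1,k):
            if s[i,4]<40: continue
            ys,xs=np.where(l==i); pts=np.array([P(c,x,y) for x,y in zip(xs,ys) if c['depth'][y,x]>0])
            if len(pts)==0: continue
            top=pts[pts[:,2]>np.percentile(pts[:,2],50)]
            md=(pts.min(0)+pts.max(0))/2
            if not(.3<md[0]<.9 and abs(md[1])<.35): continue
            print(col,s[i],np.round(ce[i],1),'plane.099',np.round(P(c,*ce[i],.099)[:2],4),'depth med',np.round(np.median(pts,0),4),'ext',np.round(pts.min(0),3),np.round(pts.max(0),3))
c=C['wrist']
f=0.64
for nm,u,v in (('blkR',341,120),('blkL',303,232),('cornerbackR',740,116),('floor',520,200),('slotc',265,75),('slotbot',300,160),('line1',495,5),('line2',345,375)):
    print(nm,np.round(P(c,u*f,v*f),4))
s=C['scene']['img'][120:270,240:390]
cv2.imwrite('pics/c.png',np.hstack([cv2.resize(s[...,::-1],(400,400),interpolation=2),cv2.resize(C['side']['img'][...,::-1],(400,400))]))
E
```

```text
scene
blue [332 190  13  11 117] [337.7 194.9] plane.099 [0.6513 0.0517] depth med [0.651  0.0512 0.0985] ext [0.633 0.036 0.087] [0.668 0.078 0.102]
blue [284 201  13  12 130] [289.9 206.3] plane.099 [ 0.5651 -0.0674] depth med [ 0.5648 -0.067   0.098 ] ext [ 0.538 -0.083  0.083] [ 0.582 -0.044  0.103]
blue [306 206  13  13 132] [312.1 212. ] plane.099 [ 0.6263 -0.0479] depth med [ 0.6256 -0.0475  0.0976] ext [ 0.6   -0.062  0.081] [ 0.643 -0.024  0.105]
blue [276 266   8   7  41] [279.8 269. ] plane.099 [ 0.6595 -0.2533] depth med [ 0.6315 -0.2073  0.0135] ext [ 0.62  -0.217  0.011] [ 0.643 -0.195  0.018]
red [334 178  12  10  40] [339.4 183. ] plane.099 [0.6318 0.097 ] depth med [0.6325 0.0959 0.0986] ext [0.606 0.081 0.081] [0.649 0.126 0.102]
yel [266 166  70  32 127] [300.2 181.3] plane.099 [0.5348 0.0332] depth med [0.5281 0.0459 0.0849] ext [ 0.483 -0.071  0.081] [0.579 0.171 0.089]
side
blue [213 167  13  10 106] [219.2 171.5] plane.099 [ 0.5591 -0.0512] depth med [ 0.5602 -0.0537  0.0975] ext [ 0.543 -0.102  0.083] [ 0.584 -0.042  0.101]
blue [191 168  13  10 100] [197.4 17
[... 1003 characters left out ...]
41  0.103]
blue [322 299  15  13 158] [329.  305.1] plane.099 [ 0.6065 -0.1414] depth med [ 0.6301 -0.205   0.0154] ext [ 0.62  -0.216  0.014] [ 0.641 -0.194  0.017]
red [350  59  42  44 771] [369.6  80.2] plane.099 [0.6269 0.1027] depth med [0.625  0.1028 0.1   ] ext [0.609 0.084 0.085] [0.651 0.121 0.102]
yel [ 218    1  102  242 1161] [270.1 117.7] plane.099 [0.5354 0.0691] depth med [0.5367 0.0704 0.0868] ext [ 0.479 -0.068  0.084] [0.579 0.171 0.089]
blkR [0.4892 0.1039 0.115 ]
blkL [0.4641 0.0417 0.1148]
cornerbackR [0.7293 0.1091 0.088 ]
floor [0.5994 0.0587 0.0858]
slotc [0.4171 0.1474 0.002 ]
slotbot [0.4411 0.0849 0.0066]
line1 [0.5767 0.1687 0.0862]
line2 [ 0.482  -0.0648  0.0869]
```

View pics/c.png

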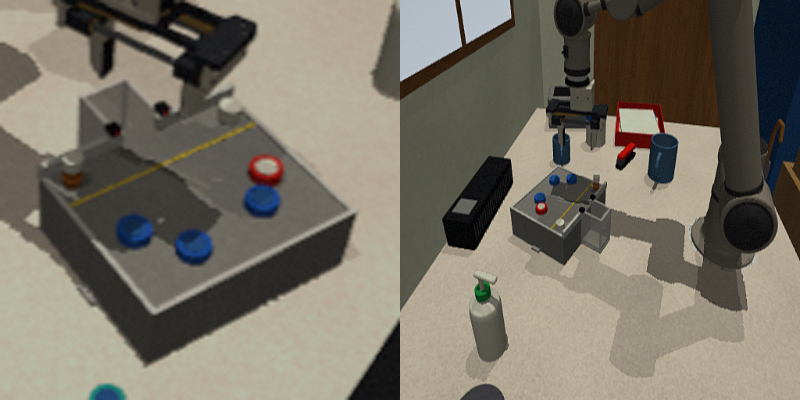

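The crop shows the same arrangement: three blue caps and the red one on the tray, with the turquoise one off it on the counter. Cap tops come out at z≈0.099–0.100 and the floor at 0.0855, which fits the text. Next I'll fit the tray frame.

```bash
python3 - <<'E'
from h import *
import pickle
C=pickle.load(open('c0.pkl','rb'))
def cloud(c):
    v,u=np.mgrid[0:384,0:512]; d=c['depth']; T=np.array(c['world_from_camera'])
    p=np.stack([(u-c['cx'])/c['fx']*d,-(v-c['cy'])/c['fy']*d,-d],-1)
    return p@T[:3,:3].T+T[:3,3]
a=np.deg2rad(158)
for n,c in C.items():
    w=cloud(c); hsv=cv2.cvtColor(c['img'],cv2.COLOR_RGB2HSV)
    y=(cv2.inRange(hsv,(22,110,40),(32,255,255))>0)&(abs(w[...,2]-.086)<.006)
    vx,vy,x0,y0=cv2.fitLine(w[y][:,:2].astype(np.float32),cv2.DIST_HUBER,0,.01,.01).ravel()
    th=np.degrees(np.arctan2(vy,vx))%180; a=np.deg2rad(th+90)
    ex=np.array([np.cos(a),np.sin(a)]); ey=np.array([-ex[1],ex[0]])
    print(n,'yaw',th+90,'line x const',ex@[x0,y0], end=' ')
    q=w[...,:2]@np.stack([ex,ey],-1)
    b=(abs(w[...,2]-.113)<.005)&(abs(w[...,0]-.477)<.05)&(abs(w[...,1]-.073)<.06)&(hsv[...,2]<90)
    print('blocks x',np.median(q[b][:,0])-ex@[x0,y0],'yrange',np.percentile(q[b][:,1],[2,98]),'mid',np.percentile(q[b][:,1],[2,98]).mean(),b.sum())
    # floor y extents on line
    print('line y ext',np.percentile(q[y][:,1],[0,100]))
# frame: use wrist estimates averaged below
L=C['wrist']; w=cloud(L)
for nm,lo,hi in (('A',(.61,.02),(.69,.082)),('B',(.585,-.08),(.66,-.005)),('C',(.52,-.1),(.60,-.02)),('R',(.59,.083),(.67,.14))):
    for n,c in C.items():
        w=cloud(c); m=(w[...,2]>.096)&(w[...,2]<.104)&(w[...,0]>lo[0])&(w[...,0]<hi[0])&(w[...,1]>lo[1])&(w[...,1]<hi[1])
        p=w[m][:,:2]; (cx,cy),r=cv2.minEnclosingCircle(p.astype(np.float32)); print(nm,n,len(p),np.round([cx,cy,r],4),np.round(p.mean(0),4))
w=cloud(C['side']); m=(w[...,2]>.1)&(w[...,2]<.19)&(w[...,1]>.2); print('pump',np.median(w[m],0))
E
```

```text
scene yaw 158.30383 line x const -0.47393444 blocks x 0.053870937227855964 yrange [-0.28168578 -0.20178428] mid -0.24173503301298238 39
line y ext [-0.37232205 -0.11358702]
side yaw 157.72536 line x const -0.47254583 blocks x 0.05968410428329474 yrange [-0.28873954 -0.20887306] mid -0.24880629627976625 53
line y ext [-0.37177733 -0.11766389]
wrist yaw 157.87692 line x const -0.47057134 blocks x 0.057291195302113296 yrange [-0.28636674 -0.20685981] mid -0.2466132748201384 539
line y ext [-0.37502347 -0.11850603]
A scene 95 [0.6475 0.0614 0.0253] [0.6504 0.0563]
A side 91 [0.6468 0.0584 0.0204] [0.6476 0.06  ]
A wrist 1267 [0.6468 0.0592 0.0193] [0.6463 0.0597]
B scene 110 [ 0.6259 -0.0432  0.0204] [ 0.6262 -0.0439]
B side 72 [ 0.6216 -0.0404  0.0201] [ 0.623 -0.04 ]
B wrist 614 [ 0.6223 -0.0407  0.0195] [ 0.6223 -0.0342]
C scene 102 [ 0.5639 -0.0624  0.0195] [ 0.5642 -0.063 ]
C side 72 [ 0.5604 -0.0613  0.0203] [ 0.5611 -0.0598]
C wrist 912 [ 0.5604 -0.0599  0.0194] [ 0.5602 -0.0589]
R scene 86 [0.6323 0.1009 0.0195] [0.632  0.1002]
R side 98 [0.6303 0.103  0.0196] [0.6287 0.1038]
R wrist 1430 [0.6279 0.1027 0.0196] [0.6274 0.1028]
pump [0.64037998 0.4565442  0.13297546]
```

>>> arm_command(
  xyz=[
    [13, 6, 0],
    [13, 6, 0],
    [13, 6, 0],
    [13, 6, 0],
    [13, 6, 0],
    [13, 6, 0],
    [13, 6, 0],
    [14, 5, 0],
    [14, 5, 0],
    [14, 5, 0],
    [14, 5, 0],
    [14, 6, 0],
    [0, 0, 0],
  ],
  spin=[8, 8, 8, 8, 8, 8, 8, 8, 8, 8, 8, 8, 7],
  jaw=-0.78,
)

```text
time: 1.45
tool_pos: [0.6871, 0.0687, 0.4035]
tool_rot: [3.141, -0.001, -2.909]
contact_force: [-0.0, 0.0, -1.1]
opening: 0.0099
grip_force: 0.0
```

```bash
cat >> h.py <<'E'
G=np.array([.4787,.071]); a=np.deg2rad(158); ex=np.array([np.cos(a),np.sin(a)]); ey=np.array([-ex[1],ex[0]])
def W(x,y): return G+(x-94)/1e3*ex+y/1e3*ey
def TR(p): d=np.array(p[:2])-G; return np.round([1e3*d@ex+94,1e3*d@ey],1)
def state():
    s=observe(); print('t',round(s['time'],2),'tool',np.round(s['tool_pos']*1e3,1),'tray',TR(s['tool_pos']),'heading',round((np.degrees(s['tool_rot'][2])-158)%360,1),'open',round(s['opening'],4),'F',np.round(s['contact_force'],1)); return s
def delta(x,y):
    s=state(); print((x,y),'delta',np.round((W(x,y)-s['tool_pos'][:2])*1e3,1))
def caps(names=('scene','side','wrist')):
    for n in names:
        c=read_camera(n); v,u=np.mgrid[0:384,0:512]; d=c['depth']; T=np.array(c['world_from_camera'])
        p=np.stack([(u-c['cx'])/c['fx']*d,-(v-c['cy'])/c['fy']*d,-d],-1)@T[:3,:3].T+T[:3,3]
        hsv=cv2.cvtColor(c['img'],cv2.COLOR_RGB2HSV)
        for col,m in (('blue',cv2.inRange(hsv,(105,130,30),(125,255,255))),('red',cv2.inRange(hsv,(0,160,90),(8,255,255)))):
            k,l,s,ce=cv2.connectedComponentsWithStats(m)
            for i in range(1,k):
                q=p[(l==i)]; 
                if len(q)<25: continue
                md=np.median(q,0); t=TR(md)
                if -140<t[0]<180 and abs(t[1])<145 and md[2]<.11:
                    q=q[abs(q[:,2]-md[2]-.001)<.004]
                    if len(q)<8: continue
                    (X,Y),r=cv2.minEnclosingCircle(q[:,:2].astype(np.float32))
                    print(n,col,len(q),'circ',TR((X,Y)),'r',round(r*1e3),'med',t,'z',round(md[2],3))
        cv2.imwrite(f'pics/{n}_{int(observe()["time"]*100)}.png',cv2.resize(c['img'][...,::-1],(800,600)))
E
python3 - <<'E'
from h import *
delta(-99,-75); caps()
E
```

```text
t 1.45 tool [687.1  68.7 403.5] tray [-100.1  -75.9] heading 35.4 open 0.0099 F [-0.   0.  -1.1]
(-99, -75) delta [-1.3 -0.4]
scene blue 100 circ [-70.7 -50.2] r 19 med [-73.3 -47.6] z 0.098
scene blue 106 circ [-36.4  92. ] r 20 med [-36.6  95.3] z 0.098
scene blue 113 circ [-83.6  51.9] r 20 med [-86.2  53.8] z 0.098
scene red 36 circ [-36.2 -85.7] r 20 med [-36.1 -80.6] z 0.098
side blue 80 circ [-31.4  90.6] r 20 med [-28.6  86.3] z 0.098
side blue 78 circ [-81.5  50.7] r 20 med [-78.2  45. ] z 0.098
side blue 89 circ [-67.2 -51.8] r 20 med [-65.9 -56.5] z 0.098
side red 39 circ [-33.2 -85.2] r 19 med [-27.5 -88.9] z 0.099
wrist blue 1583 circ [-31.5  91. ] r 19 med [-31.5  88.5] z 0.1
wrist blue 1318 circ [-81.4  50.4] r 19 med [-80.6  48.9] z 0.1
wrist blue 1139 circ [-67.  -52.2] r 19 med [-66.4 -51.9] z 0.1
wrist red 634 circ [-33.2 -84.9] r 19 med [-32.9 -81.9] z 0.1
```

>>> arm_command(
  xyz=[
    [0, 0, -30],
    [0, 0, -30],
    [0, 0, -30],
    [0, 0, -25],
    [0, 0, -15],
    [0, 0, -5],
    [0, 0, 0],
  ],
  spin=[0, 0, 0, 0, 0, 0, 0],
)

```text
time: 2.3
tool_pos: [0.6861, 0.068, 0.2698]
tool_rot: [3.141, -0.0, -2.916]
contact_force: [-0.1, -0.3, 0.0]
opening: 0.01
grip_force: 0.0
```

```bash
python3 - <<'E'
from h import *
delta(-15,-16)
c=read_camera('scene')
cv2.imwrite('pics/d.png',cv2.resize(c['img'][130:250,240:390][...,::-1],(750,600),interpolation=2))
E
```

```text
t 2.3 tool [686.1  68.  269.8] tray [-99.4 -74.9] heading 34.9 open 0.01 F [-0.1 -0.3  0. ]
(-15, -16) delta [-100.3  -23. ]
```

View pics/d.png

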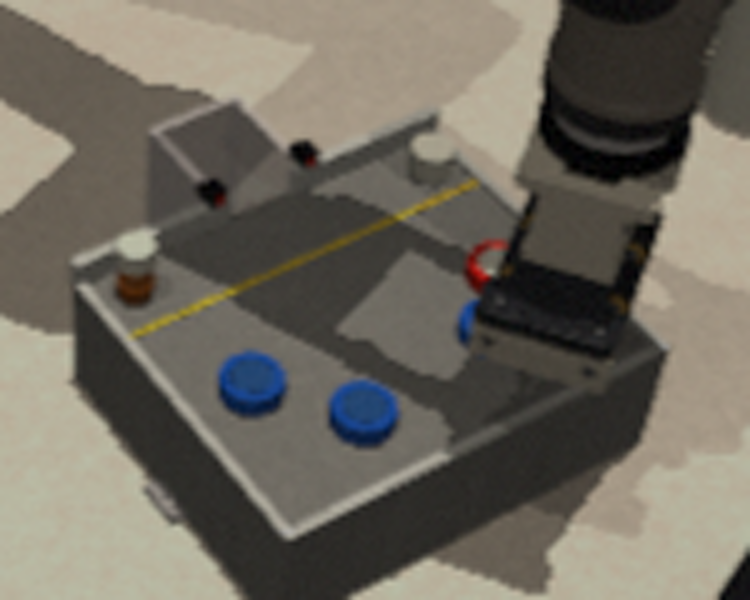

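The crop shows the gripper down behind cap A, whose edge is at (470,320). The red cap at (490,265) is undisturbed. Sweeping A diagonally to the gate's axis, then backing off.

>>> arm_command(
  xyz=[
    [-6, -1, -1],
    [-8, -2, 0],
    [-8, -2, 0],
    [-8, -2, 0],
    [-8, -2, 0],
    [-8, -2, 0],
    [-8, -2, 0],
    [-8, -2, 0],
    [-8, -2, 0],
    [-8, -2, 0],
    [-8, -2, 0],
    [-8, -2, 0],
    [-6, 0, 0],
    [0, 0, 0],
    [10, 2, 0],
    [15, 4, 0],
    [0, 0, 0],
  ],
  spin=[0, 0, 0, 0, 0, 0, 0, 0, 0, 0, 0, 0, 0, 0, 0, 0, 0],
)

```text
time: 4.05
tool_pos: [0.6122, 0.0513, 0.2688]
tool_rot: [-3.141, 0.002, -2.914]
contact_force: [-0.0, 0.1, 0.5]
opening: 0.01
grip_force: 0.0
```

```bash
python3 - <<'E'
from h import *
delta(-32,0);caps()
E
```

```text
t 4.05 tool [612.2  51.3 268.8] tray [-37.2 -31.8] heading 35.0 open 0.01 F [-0.   0.1  0.5]
(-32, 0) delta [-16.7 -27.5]
scene blue 39 circ [10.2  3.6] r 18 med [11.7 11.4] z 0.098
scene blue 106 circ [-35.2  92. ] r 19 med [-37.3  95.8] z 0.098
scene blue 105 circ [-85.2  50. ] r 20 med [-86.7  54.3] z 0.098
side blue 77 circ [-31.2  91.4] r 20 med [-28.6  86.6] z 0.098
side blue 93 circ [10.6 -1.3] r 21 med [14.  -5.5] z 0.098
wrist blue 4723 circ [-31.2  91.2] r 19 med [-29.1  89. ] z 0.1
wrist blue 4087 circ [10.5  0.3] r 19 med [11.4  1. ] z 0.1
wrist blue 3336 circ [-81.4  50.2] r 19 med [-77.6  49.3] z 0.1
```

>>> arm_command(
  xyz=[
    [-3, -6, 0],
    [-3, -6, 0],
    [-4, -6, 0],
    [-4, -5, 0],
    [-3, -5, 0],
    [0, 0, 0],
    [-7, 3, 0],
    [-8, 3, 0],
    [-8, 3, 0],
    [-8, 4, 0],
    [-8, 3, 0],
    [0, 0, 0],
  ],
  spin=[-7, -7, -7, -7, -7, 0, 0, 0, 0, 0, 0, 0],
)

```text
time: 5.4
tool_pos: [0.5539, 0.0397, 0.2688]
tool_rot: [-3.141, -0.001, 2.759]
contact_force: [0.0, -0.3, 0.5]
opening: 0.0103
grip_force: 0.0
```

```bash
python3 - <<'E'
from h import *
delta(79.5,0);caps(('side','wrist'))
import glob,os;f=max(glob.glob('pics/wrist_*'),key=os.path.getmtime);os.rename(f,'pics/e.png')
E
```

```text
t 5.4 tool [553.9  39.7 268.8] tray [12.5  0.9] heading 0.1 open 0.0103 F [ 0.  -0.3  0.5]
(79.5, 0) delta [-61.8  25.9]
side blue 88 circ [42.5  1.6] r 21 med [46.5 -5.5] z 0.098
side red 32 circ [-35.  -86.3] r 18 med [-36.  -97.8] z 0.098
wrist blue 3602 circ [44.1  0.1] r 19 med [45.5  0.1] z 0.1
wrist blue 1378 circ [-27.7  93.2] r 18 med [-24.  92.] z 0.1
wrist red 525 circ [-26.  -90.6] r 17 med [-20.2 -93.4] z 0.1
```

View pics/e.png

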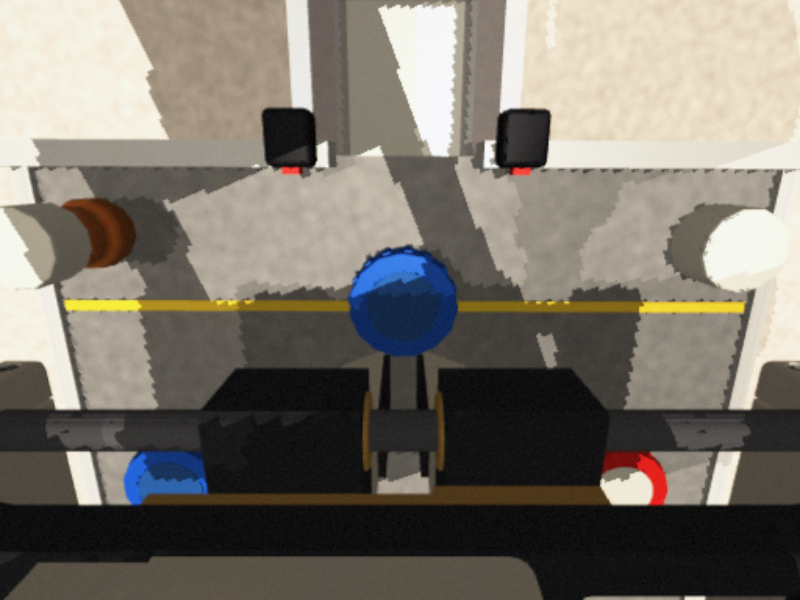

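Cap A is centred at (403,300). The blocks are at 290 and 523 (middle 406) and the red cap is in place at (640,480). Pushing it through.

>>> arm_command(
  xyz=[
    [-6, 3, 0],
    [-8, 3, 0],
    [-8, 3, 0],
    [-8, 3, 0],
    [-8, 3, 0],
    [-8, 4, 0],
    [-8, 3, 0],
    [-8, 3, 0],
    [0, 0, 0],
    [0, 0, 0],
  ],
  spin=[0, 0, 0, 0, 0, 0, 0, 0, 0, 0],
)

```text
time: 6.5
tool_pos: [0.493, 0.0641, 0.2689]
tool_rot: [3.141, 0.001, 2.758]
contact_force: [0.2, 0.1, 0.1]
opening: 0.0098
grip_force: 0.0
```

```bash
python3 - <<'E'
from h import *
delta(-52,127);caps()
E
```

```text
t 6.5 tool [493.   64.1 268.9] tray [78.1  1. ] heading 0.0 open 0.0098 F [0.2 0.1 0.1]
(-52, 127) delta [  73.5 -165.5]
scene blue 104 circ [-34.8  92.6] r 19 med [-37.3  95. ] z 0.098
scene blue 109 circ [-85.8  50.8] r 20 med [-87.1  55.2] z 0.098
scene red 36 circ [-37.7 -86.1] r 21 med [-39.2 -79.3] z 0.098
side blue 77 circ [-80.4  51.6] r 21 med [-79.3  44.7] z 0.098
side red 42 circ [-34.2 -86. ] r 19 med [-27.7 -89.7] z 0.098
wrist blue 1791 circ [134.9  -0.6] r 19 med [135.4  -0.6] z 0.02
wrist red 88 circ [-21.9 -89.3] r 13 med [-20. -89.] z 0.1
```

Cap A is in the slot at (135, -1), z 0.02. Next is cap C.

>>> arm_command(
  xyz=[
    [8, -3, 10],
    [0, 0, 30],
    [0, 0, 30],
    [8, -18, 0],
    [8, -18, 0],
    [8, -18, 0],
    [8, -18, 0],
    [8, -18, 0],
    [8, -18, 0],
    [8, -18, 0],
    [8, -18, 0],
    [2, -18, 0],
    [0, 0, 0],
  ],
  spin=[0, 0, 0, -7, -7, -7, -7, -7, -7, -7, -7, -4, 0],
)

```text
time: 7.95
tool_pos: [0.5674, -0.103, 0.3384]
tool_rot: [3.142, 0.001, 1.707]
contact_force: [0.3, 0.1, 0.6]
opening: 0.0102
grip_force: 0.0
```

```bash
python3 - <<'E'
from h import *
delta(-52,127);caps(('wrist',))
E
```

```text
t 7.95 tool [ 567.4 -103.   338.4] tray [-53.4 128.1] heading 299.8 open 0.0102 F [0.3 0.1 0.6]
(-52, 127) delta [-0.9  1.6]
wrist blue 1990 circ [-81.2  50.3] r 19 med [-79.9  50. ] z 0.1
wrist blue 1879 circ [-31.3  90.9] r 19 med [-30.8  90.5] z 0.1
```

>>> arm_command(
  xyz=[
    [0, 0, -25],
    [0, 0, -25],
    [0, 0, -15],
    [0, 0, -5],
    [0, 0, 0],
    [-1, 7, 0],
    [-1, 9, 0],
    [-1, 9, 0],
    [-1, 9, 0],
    [-2, 9, 0],
    [-1, 9, 0],
    [-1, 9, 0],
    [-1, 9, 0],
    [-2, 9, 0],
    [-1, 9, 0],
    [-1, 9, 0],
    [-1, 9, 0],
    [-2, 9, 0],
    [-1, 4, 0],
    [0, 0, 0],
  ],
  spin=[0, 0, 0, 0, 0, 0, 0, 0, 0, 0, 0, 0, 0, 0, 0, 0, 0, 0, 0, 0],
)

```text
time: 10.0
tool_pos: [0.5498, 0.0187, 0.2687]
tool_rot: [-3.142, -0.0, 1.711]
contact_force: [0.1, 0.0, 0.4]
opening: 0.01
grip_force: 0.0
```

>>> arm_command(
  xyz=[
    [1, -12, 0],
    [2, -13, 0],
    [0, 0, 0],
  ],
  spin=[0, 0, 0],
)

```text
time: 10.3
tool_pos: [0.5534, -0.0093, 0.2688]
tool_rot: [3.141, 0.001, 1.708]
contact_force: [0.1, 0.3, 0.1]
opening: 0.0102
grip_force: 0.0
```

```bash
python3 - <<'E'
from h import *
delta(-20,0);caps()
E
```

```text
t 10.3 tool [553.4  -9.3 268.8] tray [-5.4 46.5] heading 299.9 open 0.0102 F [0.1 0.3 0.1]
(-20, 0) delta [31.  37.6]
scene blue 110 circ [-85.1  50.1] r 20 med [-87.4  54.3] z 0.098
scene red 32 circ [-37.  -83.7] r 18 med [-45.2 -77.6] z 0.098
side blue 80 circ [-80.5  50.9] r 21 med [-78.8  43.8] z 0.098
side blue 94 circ [23.2 -3.6] r 20 med [27.3 -9.6] z 0.098
side red 24 circ [-36.5 -91.6] r 16 med [-37.2 -98.5] z 0.098
wrist blue 2186 circ [134.5  -0.5] r 19 med [134.6  -1.5] z 0.02
wrist blue 4071 circ [24.2 -4.5] r 19 med [24.6 -5. ] z 0.1
wrist blue 192 circ [-92.   39.3] r 10 med [-92.4  38.8] z 0.1
wrist red 2996 circ [-33. -85.] r 20 med [-27.5 -82.4] z 0.1
```

>>> arm_command(
  xyz=[
    [0, 0, 20],
    [3, 5, 0],
    [3, 5, 0],
    [3, 5, 0],
    [3, 5, 0],
    [4, 5, 0],
    [4, 5, 0],
    [4, 5, 0],
    [3, 6, 0],
    [3, 6, 0],
    [0, 0, 0],
    [0, 0, -14],
    [0, 0, -6],
    [0, 0, 0],
  ],
  spin=[0, 0, 8, 8, 8, 8, 8, 8, 8, 8, 1, 0, 0, 0],
)

```text
time: 11.85
tool_pos: [0.5826, 0.04, 0.2675]
tool_rot: [-3.141, -0.002, 2.843]
contact_force: [-0.0, -0.5, 0.9]
opening: 0.0099
grip_force: 0.0
```

```bash
python3 - <<'E'
from h import *
delta(36,-3);caps(('wrist','side'))
E
```

```text
t 11.85 tool [582.6  40.  267.5] tray [-13.9 -10.2] heading 4.9 open 0.0099 F [-0.  -0.5  0.9]
(36, -3) delta [-49.  12.]
wrist blue 1425 circ [133.7  -0.4] r 19 med [126.4  -0.5] z 0.02
wrist blue 3771 circ [24.7 -4.2] r 19 med [25.8 -4.2] z 0.1
wrist red 37 circ [-15.6 -91. ] r 4 med [-14.4 -88.8] z 0.093
wrist red 250 circ [-40.2 -97.7] r 11 med [-40.5 -98.9] z 0.1
side blue 92 circ [24.5 -3.8] r 20 med [ 28.2 -10.9] z 0.098
```

>>> arm_command(
  xyz=[
    [-7, 2, 0],
    [-7, 2, 0],
    [-7, 1, 0],
    [-7, 2, 0],
    [-7, 2, 0],
    [-7, 1, 0],
    [-7, 2, 0],
    [-6, 2, 0],
    [-6, 2, 0],
    [-6, 2, 0],
    [-6, 2, 0],
    [0, 0, 0],
  ],
  spin=[0, 0, 0, 0, 0, 0, 0, -2, -2, -1, 0, 0],
)

```text
time: 13.15
tool_pos: [0.5092, 0.0603, 0.2687]
tool_rot: [-3.141, -0.001, 2.759]
contact_force: [-0.9, 0.2, -0.1]
opening: 0.01
grip_force: 0.0
```

```bash
python3 - <<'E'
from h import *
delta(80,0);caps(('wrist',))
E
```

```text
t 13.15 tool [509.2  60.3 268.7] tray [61.7 -1.5] heading 0.1 open 0.01 F [-0.9  0.2 -0.1]
(80, 0) delta [-17.5   5.4]
wrist blue 1890 circ [134.8  -0.5] r 19 med [135.4  -0.6] z 0.02
wrist blue 3574 circ [92.  -2.3] r 20 med [93.9 -2.2] z 0.1
```

>>> arm_command(
  xyz=[
    [-6, 2, 0],
    [-6, 2, 0],
    [-5, 2, 0],
    [0, 0, 0],
    [0, 0, 0],
  ],
  spin=[0, 0, 0, 0, 0],
)

```text
time: 13.7
tool_pos: [0.493, 0.0661, 0.2688]
tool_rot: [3.141, 0.0, 2.758]
contact_force: [-0.0, 0.4, 0.2]
opening: 0.0101
grip_force: 0.0
```

```bash
python3 - <<'E'
from h import *
delta(-114,73);caps()
E
```

```text
t 13.7 tool [493.   66.1 268.8] tray [78.9 -0.8] heading 0.0 open 0.0101 F [-0.   0.4  0.2]
(-114, 73) delta [ 151.2 -140.7]
scene blue 116 circ [-84.6  52. ] r 21 med [-86.1  54.5] z 0.098
scene red 34 circ [-37.6 -83.3] r 18 med [-43.1 -78.6] z 0.098
side blue 76 circ [-81.4  49.7] r 21 med [-79.6  44.5] z 0.098
side red 44 circ [-34.7 -86.5] r 20 med [-28.6 -89.7] z 0.099
wrist blue 1915 circ [127.   -0.5] r 32 med [128.6  -1.2] z 0.022
wrist red 83 circ [-20.5 -89.4] r 12 med [-18.9 -89. ] z 0.1
```

>>> arm_command(
  xyz=[
    [8, -3, 10],
    [0, 0, 30],
    [0, 0, 30],
    [16, -15, 0],
    [16, -15, 0],
    [16, -15, 0],
    [16, -15, 0],
    [16, -15, 0],
    [16, -15, 0],
    [16, -15, 0],
    [16, -15, 0],
    [14, -16, 0],
    [0, 0, 0],
  ],
  spin=[0, 0, 0, -5, -5, -5, -5, -5, -5, -5, 0, 0, 0],
)

```text
time: 15.15
tool_pos: [0.6441, -0.075, 0.3381]
tool_rot: [3.141, 0.001, 2.145]
contact_force: [-0.1, 0.4, -0.1]
opening: 0.0104
grip_force: 0.0
```

```bash
python3 - <<'E'
from h import *
delta(-114,73);caps(('wrist',))
E
```

```text
t 15.15 tool [644.1 -75.  338.1] tray [-114.    73.4] heading 324.9 open 0.0104 F [-0.1  0.4 -0.1]
(-114, 73) delta [0.1 0.4]
wrist blue 1866 circ [-81.3  50. ] r 19 med [-80.7  49.5] z 0.1
wrist red 465 circ [-41.7 -78.2] r 15 med [-44.1 -73.6] z 0.1
```

>>> arm_command(
  xyz=[
    [0, 0, -25],
    [0, 0, -25],
    [0, 0, -15],
    [0, 0, -5],
    [0, 0, 0],
    [-3, 5, 0],
    [-5, 7, 0],
    [-4, 7, 0],
    [-4, 7, 0],
    [-5, 7, 0],
    [-4, 7, 0],
    [-5, 7, 0],
    [-4, 7, 0],
    [-4, 7, 0],
    [-5, 7, 0],
    [-4, 7, 0],
    [-4, 5, 0],
    [-2, 1, 0],
    [0, 0, 0],
  ],
  spin=[0, 0, 0, 0, 0, 0, 0, 0, 0, 0, 0, 0, 0, 0, 0, 0, 0, 0, 0],
)

```text
time: 17.1
tool_pos: [0.5898, 0.0082, 0.2688]
tool_rot: [-3.142, 0.0, 2.147]
contact_force: [-0.8, -0.5, -0.1]
opening: 0.0102
grip_force: 0.0
```

>>> arm_command(
  xyz=[
    [6, -8, 0],
    [6, -8, 0],
    [0, 0, 20],
    [0, 0, 0],
  ],
  spin=[0, 0, 0, 0],
)

```text
time: 17.5
tool_pos: [0.6033, -0.0093, 0.2907]
tool_rot: [3.138, 0.003, 2.145]
contact_force: [0.7, -0.8, 0.0]
opening: 0.0101
grip_force: 0.0
```

```bash
python3 - <<'E'
from h import *
delta(-52,0);caps()
E
```

```text
t 17.5 tool [603.3  -9.3 290.7] tray [-51.6  27.8] heading 324.9 open 0.0101 F [ 0.7 -0.8  0. ]
(-52, 0) delta [10.7 25.6]
scene blue 16 circ [-20.5  -3. ] r 14 med [-26.2   2.9] z 0.099
side blue 85 circ [-8.  -1.5] r 19 med [-4.8 -6.2] z 0.098
side red 40 circ [-33.  -86.1] r 18 med [-28.4 -88.6] z 0.099
wrist blue 83 circ [119.2   8.2] r 6 med [119.   10.2] z 0.035
wrist blue 3140 circ [-7.4 -1.4] r 19 med [-6.9 -1.9] z 0.1
wrist red 1973 circ [-33.1 -84.9] r 19 med [-30.  -83.6] z 0.1
```

>>> arm_command(
  xyz=[
    [2, 5, 0],
    [2, 5, 0],
    [2, 5, 0],
    [3, 5, 0],
    [2, 6, 0],
    [0, 0, 0],
    [0, 0, -16],
    [0, 0, -6],
    [0, 0, 0],
  ],
  spin=[7, 7, 7, 7, 7, 0, 0, 0, 0],
)

```text
time: 18.55
tool_pos: [0.6125, 0.0178, 0.2653]
tool_rot: [-3.141, -0.003, 2.756]
contact_force: [0.8, 0.4, 0.3]
opening: 0.0102
grip_force: 0.0
```

>>> arm_command(
  xyz=[
    [-8, 3, 0],
    [-8, 3, 0],
    [-8, 4, 0],
    [-8, 3, 0],
    [-8, 3, 0],
    [-8, 3, 0],
    [-8, 3, 0],
    [-8, 4, 0],
    [-8, 3, 0],
    [-8, 3, 0],
    [0, 0, 0],
  ],
  spin=[0, 0, 0, 0, 0, 0, 0, 0, 0, 0, 0],
)

```text
time: 19.65
tool_pos: [0.532, 0.0505, 0.2667]
tool_rot: [-3.141, -0.001, 2.758]
contact_force: [-0.2, 0.6, -0.1]
opening: 0.0098
grip_force: 0.0
```

```bash
python3 - <<'E'
from h import *
delta(79.5,0);caps(('wrist','side'))
E
```

```text
t 19.65 tool [532.   50.5 266.7] tray [36.9 -0.9] heading 0.0 open 0.0098 F [-0.2  0.6 -0.1]
(79.5, 0) delta [-39.8  15.1]
wrist blue 2159 circ [126.8  -1.5] r 32 med [126.6  -1.3] z 0.022
wrist blue 3679 circ [68.1 -1.3] r 19 med [69.8 -1.6] z 0.1
wrist red 27 circ [-15.3 -91.9] r 3 med [-15.8 -92.1] z 0.091
side blue 83 circ [66.8 -0.8] r 20 med [67.5 -6.6] z 0.098
side red 43 circ [-33.4 -85.9] r 20 med [-29.2 -90.3] z 0.098
```

>>> arm_command(
  xyz=[
    [-8, 3, 0],
    [-8, 3, 0],
    [-8, 3, 0],
    [-8, 3, 0],
    [-8, 3, 0],
    [0, 0, 0],
    [0, 0, 0],
    [8, -3, 10],
    [8, -3, 30],
    [0, 0, 40],
    [0, 0, 0],
    [0, 0, 0],
  ],
  spin=[0, 0, 0, 0, 0, 0, 0, 0, 0, 0, 0, 0],
)

```text
time: 20.95
tool_pos: [0.5092, 0.0589, 0.3473]
tool_rot: [3.141, 0.002, 2.757]
contact_force: [0.8, 0.5, 0.3]
opening: 0.0098
grip_force: 0.0
```

```bash
python3 - <<'E'
from h import *
state();caps()
import glob,os;f=max(glob.glob('pics/wrist_*'),key=os.path.getmtime);os.rename(f,'pics/f.png')
E
```

```text
t 20.95 tool [509.2  58.9 347.3] tray [61.1 -0.2] heading 360.0 open 0.0098 F [0.8 0.5 0.3]
scene red 34 circ [-35.9 -83.8] r 19 med [-39.2 -79.3] z 0.098
side red 41 circ [-33.1 -85.2] r 19 med [-29.  -89.4] z 0.098
wrist blue 540 circ [110.3  -4.5] r 23 med [121.9  -1.6] z 0.033
```

View pics/f.png

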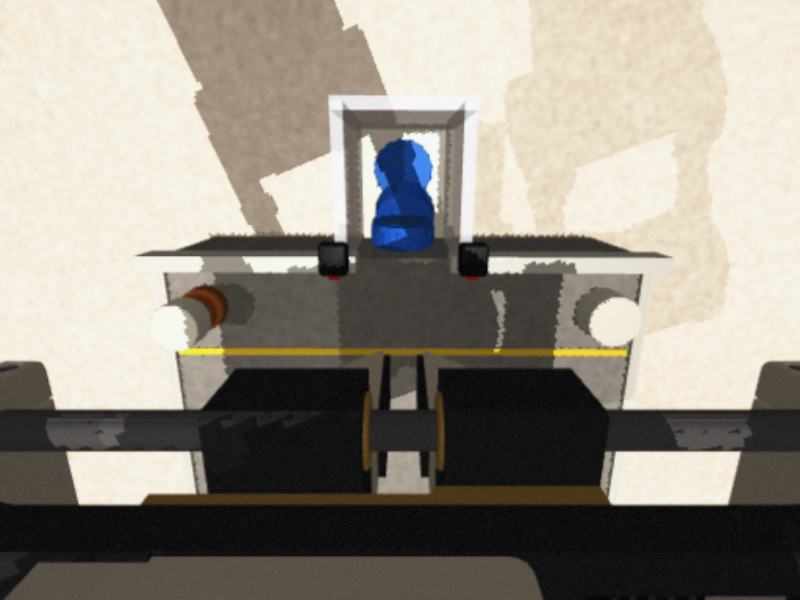

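All three caps show in the slot at (402,165), (403,205) and (402,232), with the vial and plug in place. I'll let them settle and check that the last one is low enough.

>>> arm_command(
  xyz=[
    [0, 0, 20],
    [0, 0, 0],
    [0, 0, 0],
    [0, 0, 0],
    [0, 0, 0],
    [0, 0, 0],
  ],
  spin=[0, 0, 0, 0, 0, 0],
)

```text
time: 21.7
tool_pos: [0.5089, 0.059, 0.3661]
tool_rot: [-3.141, -0.001, 2.758]
contact_force: [0.9, 0.7, 0.3]
opening: 0.0097
grip_force: 0.0
```

```bash
python3 - <<'E'
from h import *
for k in range(2):
    c=read_camera('wrist'); hsv=cv2.cvtColor(c['img'],cv2.COLOR_RGB2HSV); m=cv2.inRange(hsv,(105,130,30),(125,255,255))
    ys,xs=np.where(m>0)
    q=np.array([P(c,x,y) for x,y in zip(xs,ys)]); t=np.array([TR(p) for p in q])
    s=(t[:,0]>85)&(abs(t[:,1])<30); q=q[s];t=t[s]
    for lo in range(90,170,8):
        b=(t[:,0]>=lo)&(t[:,0]<lo+8)
        if b.sum()>5: print(lo,b.sum(),'z',np.round(np.percentile(q[b,2],[2,50,98]),3),'y',t[b,1].min(),t[b,1].max())
caps(('scene','side'))
E
```

```text
90 117 z [0.05  0.065 0.068] y -19.5 18.2
98 300 z [0.053 0.065 0.069] y -18.4 18.2
106 384 z [0.029 0.054 0.068] y -19.6 18.0
114 263 z [0.029 0.035 0.038] y -19.6 16.2
122 221 z [0.02  0.035 0.04 ] y -18.4 14.0
130 248 z [0.019 0.02  0.031] y -19.2 17.5
138 246 z [0.019 0.02  0.348] y -18.5 17.4
146 229 z [0.019 0.02  0.022] y -17.2 16.2
154 73 z [0.019 0.02  0.022] y -11.7 10.8
90 117 z [0.054 0.065 0.068] y -19.4 18.2
98 295 z [0.052 0.065 0.068] y -18.5 18.1
106 382 z [0.029 0.055 0.068] y -19.6 17.9
114 267 z [0.028 0.034 0.038] y -19.7 16.2
122 217 z [0.02  0.035 0.04 ] y -18.5 13.9
130 252 z [0.019 0.02  0.032] y -19.2 17.4
138 243 z [0.019 0.02  0.348] y -18.5 17.4
146 229 z [0.019 0.02  0.022] y -17.3 16.3
154 77 z [0.018 0.02  0.022] y -12.9 10.8
scene red 36 circ [-38.9 -85.7] r 21 med [-40.5 -79.4] z 0.098
side red 43 circ [-32.7 -86.3] r 19 med [-28.5 -89.8] z 0.099
```

```bash
python3 -c "
from cell import *
print(hand_in())"
```

```text
the job is handed in; nothing more can be done
None
```

All three blue caps were swept through the gate one at a time and lie in the slot, at rest and below the tray floor; the red cap, vial and plug are where they were (pump, tub, stapler and mug not re-measured), and the job was handed in at about 22 s with no verdict shown.

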